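# Seat a flange in the vee of a leaf drill jig

### The arm

A 6-joint arm with a two-finger parallel gripper is mounted at the origin on a cart in front of the work surface, level with it; the furniture and walls round the work are solid. World frame = base frame: x ahead of the robot, y to its left, z up, the work surface at z = 0. Lengths are in m, angles in rad, forces in N, time in s.
With the tool pointing down it reaches from about 0.3 to 0.775 m from the base axis. Payload 14.6 kg.
Tool frame: the origin (TCP) lies on the centre line of the jaws, within the pads' length; the fingertips stand 8 mm ahead of it and the grasp point (between the pads) lies 11 mm behind it; z points along the fingers, y is the line along which they close (so a half turn about z gives the same grasp; the last joint's range is limited). The gripper opens to 94 mm and grips with 3 to 60 N. Pads are 16 mm wide; open, the fingers measure 119 mm over their backs; the gripper's body (75 mm by 177 mm) begins 78 mm behind the grasp point.
Start: joints at [-1.335, 0.3, 1.521, -0, 1.321, -0.067], TCP at [0.164, -0.525, 0.213] pointing down, gripper open.
Joint ranges: [-3.03, 3.03], [-0.79, 2.21], [0.23, 2.52], [-1.04, 4.18], [0, 3.07], [-2.55, 2.55]. Speed limits (rad/s): [2.22, 2.22, 2.57, 3.14, 3.14, 3.14].

### API

Orientations are given as a rotation vector (axis times angle).
In Python, from bench import readout, imaging, job gives the robot as it stands. The module is installed in compiled form; this text tells all that it offers.
- The arm moves only by the tool carry_out, never from a script. Its argument "plan" is a list that holds one entry, the list of rows, each a list of 7 numbers: the shift along the tool's x, y, z in mm, then the turn, a rotation vector about the tool's x, y, z in rad, then the opening, from -1 (shut) to 1 (fully open). A call has exactly 10 rows; each row shifts and turns the commanded pose from where the row before left it, along the tool's axes as they then stand; what a row does not reach is not made up. A row lasts 1/8 s, in which the tool goes at most 62.5 mm and 10.7 degrees, less where a joint would pass 70% of its speed; a pose out of reach is approached as far as the arm can. A call is refused whole if a number of a shift passes 62.5 or a number of a turn 0.188, either way. A call with a gripper value outside its range is refused whole. The fingers move at their own pace and stop on an object; the grip force is fixed at half the most. Time passes only in rows, so rows that do not move let the fingers close, or fill a call up. It gives the time, the measured TCP pose, the force, the opening and the grip force at its end, in the units of the state.
- readout.get_obs(): the state, without advancing time (a new reading comes with each control period).
- imaging.get_image(name): name is "scene" or "top" or "wrist"; returns the picture (384x512x3 uint8, red, green, blue); there is no depth.
- imaging.camera_params(name): a dict with "camera_matrix" (3x3 intrinsics, pixels), "cam_to_world" (4x4, takes a point from camera to world coordinates). Camera axes: x right, y down, z forward; pixel columns grow to the right and rows downward; lengths in m; the calibration is good to about 2 mm. A picture is of the moment at which its call begins: read the wrist's pose just before it. camera_params takes no time and is no camera call; for the wrist camera it gives the pose at the moment of the call.
- job.sign_off(): hands the job in; it is judged then, once.
The state is a dict: "clock": time; "q": joint angles; "joint_velocities": joint speeds; "joint_efforts": joint torques, N m; "ee_pos": TCP position; "tool_rot": TCP orientation; "contact_force": force on the tool from outside, world axes, zero at the start; "wrist_torque": the same for the moment, N m; "finger_gap": finger opening in m; "grip_force": force on a finger pad.
Only numpy, scipy, OpenCV 4.12 (cv2) and the standard library are available. Lean on these libraries where they do the work, as an engineer would, in place of code of your own. Each camera call takes 0.05 s, during which the arm holds its last target. There are 200 camera calls.

### The job

Load the large flange into the drill jig: set it flat on the jig's table, hub up, and push it along into the vee of the two guide bars until it bears on both; hold it pressed home for a moment with about 12 N, never more than 25 N. Then let go of it and swing the hinged leaf gently shut over it. Leave the other things on the bench alone.

Things in the scene. Friction and masses are not known exactly. Their poses are not given: they have to be found in the camera images.
- flange: the large round machined flange, loose on the bench, bare light-grey metal, about 0.45 kg: a rim 68 mm in diameter and 11 mm thick with a hub 48 mm in diameter on top, 24 mm high in all. Origin at the centre of its underside, z up
- drill_jig: drill jig screwed to the bench: dark steel base plate 220 x 136 x 16 mm. Origin at the centre of its underside, x along the plate from the loading end (robot side) to the hinge end, z up. Its top, at z = 16 mm, is the oiled table, free from x = -110 to -5 mm (loading place about x = -45, y = 0). Hinge ears stand behind the vee, at x = 69 to 107 mm, up to z = 62 mm
- zero (a point): point on the table (x 20, y 0, z 16 mm of the jig) where the underside centre of the flange is when it bears on both guide bars and their carriage is set at zero; it is clamped 0 to 8 mm further along +x, unreported: feel for it. The ground, oiled bars (64 x 16 mm, 16 high) form a 90 degree vee, 45 degrees either side of the jig's x axis, opening to -x, mouth 90 mm
- leaf_hinge (a point): middle of the leaf's hinge pin, which runs along the jig's y axis at x = 82, z = 50 mm of the jig's frame. The leaf is a steel plate 10 mm thick and 62 mm wide that reaches 128 mm from the pin, its mid plane through the pin; a headed drill bush, 33 mm across, stands 12 mm above the mid plane 30 mm from the pin
- tab (a point): middle of the upper side of the thumb tab at the leaf's free end, 140 mm from the pin and 4 mm above the mid plane (tab 26 mm wide, 8 mm thick, from 125 to 155 mm). Under the leaf, 97 to 110 mm from the pin, a foot 32 mm wide comes down to the table behind the rim of the seated flange (1.5 to 9.5 mm clear); it lands on a flange left far short of the bars
- leaf (a joint): angle of the hinged leaf, rad: 0 shut and level, 1.57 upright, more leans back away from the robot (stop at 2.0). The hinge is stiff: the leaf stays where it is left and moves with about 1 to 5 N at the tab
- small_flange: bystander: a smaller flange of the same shape, 53 mm in diameter, 18 mm high; not for this jig. Origin at the centre of its underside
- bearing: bystander: a ball bearing lying flat, 48 mm in diameter, 11 mm high. Origin at the centre of its underside
- ratchet: bystander: a ratchet handle, 202 mm long, lying on the bench. Origin at the middle of its underside
There are look-alikes about, which are no part of the job. Leave any green look-alike of the flange alone.

How it is judged:
On the way:
1. the flange lies flat on the table, seated in the vee, and bears on both guide bars for 0.3 s (more than 1 N on each and more than 4 N on one of them) (contact force between flange and left_guide_bar above 1 N and contact force between flange and right_guide_bar above 1 N and (contact force between flange and left_guide_bar above 4 N or contact force between flange and right_guide_bar above 4 N) and horizontal distance between flange and left_guide_bar below 0.0438 m and horizontal distance between flange and right_guide_bar below 0.0438 m and z of flange in the frame of zero below 0.003 m and angle between flange's own z axis and vertical below 0.06 rad), for 0.3 s.
At the end, for the whole second after the job is handed in: The large flange lies at rest, flat and hub up, on the jig's table, still seated in the vee (its centre no more than 43.8 mm from the middle of either guide bar, 42 mm being full contact), and the leaf is shut (within 0.03 rad) (horizontal distance between flange and left_guide_bar below 0.0438 m and horizontal distance between flange and right_guide_bar below 0.0438 m and z of flange in the frame of zero between -0.003 and 0.003 m and angle between flange's own z axis and vertical below 0.06 rad and value of joint leaf below 0.03 rad and linear speed of flange below 0.01 m/s); the robot touches nothing.
It fails at once if the flange is pressed on one guide bar with more than 22 N (contact force between flange and left_guide_bar above 22 N or contact force between flange and right_guide_bar above 22 N).
It fails at once if the fingers press on the jig or its leaf with more than 35 N (contact force between the fingers and drill_jig above 35 N).
It fails at once if the smaller flange is moved more than 15 mm (distance of small_flange from where it was at the start of the episode above 0.015 m).
It fails at once if the bearing is moved more than 15 mm (distance of bearing from where it was at the start of the episode above 0.015 m).
It fails at once if the ratchet is moved more than 15 mm (distance of ratchet from where it was at the start of the episode above 0.015 m).
It also fails if it takes over 72 s, if anything falls off the work surface, if the arm or the gripper's body presses on something with over 40 N, if the wrist force passes 120 N, or if a joint passes its speed limit or range.

## Working session

There is one attempt and no reset: what is moved stays moved. The work goes in short steps, Python scripts to look and compute and a tool call to move; the robot and the scene stay as the last step left them, time stands still between calls to the robot, and variables do not carry over. Pictures are saved under pics/ and viewed, at most 10 in all, crops included, and the job is handed in when it is done.

Besides the shell and the picture viewer there is one more tool, called by a JSON object that holds its "api" and its "payload". carry_out: Moves the arm, as the interface text tells. Its arguments: {"type":"object","properties":{"plan":{"type":"array"}},"required":["plan"]}

```bash
mkdir -p pics; cat > h.py <<'E'
import numpy as np, cv2
from bench import readout, imaging, job
from scipy.spatial.transform import Rotation as R
def snap(n,f):
    P=imaging.camera_params(n); im=imaging.get_image(n); cv2.imwrite('pics/'+f,im[:,:,::-1]); return im,P
def ray(P,u,v,z):
    K=np.array(P['camera_matrix']);T=np.array(P['cam_to_world'])
    d=T[:3,:3]@np.linalg.inv(K)@[u,v,1]; o=T[:3,3]; return o+d*(z-o[2])/d[2]
def proj(P,p):
    K=np.array(P['camera_matrix']);T=np.array(P['cam_to_world'])
    c=K@(T[:3,:3].T@(np.array(p)-T[:3,3])); return c[:2]/c[2]
E
python3 - <<'E'
from h import *
for n in('scene','top'):
    im,P=snap(n,n+'1.png'); print(n,np.round(P['cam_to_world'],3).tolist(),np.round(P['camera_matrix'],1).tolist())
print(readout.get_obs())
E
```

```text
scene [[-0.793, -0.461, 0.4, 0.152], [-0.61, 0.584, -0.535, 0.816], [0.013, -0.668, -0.744, 0.844], [0.0, 0.0, 0.0, 1.0]] [[449.3, 0.0, 259.9], [0.0, 449.3, 189.6], [0.0, 0.0, 1.0]]
top [[-0.016, -0.99, 0.14, 0.382], [-1.0, 0.016, 0.002, 0.26], [-0.004, -0.14, -0.99, 1.103], [0.0, 0.0, 0.0, 1.0]] [[382.5, 0.0, 255.5], [0.0, 382.5, 195.1], [0.0, 0.0, 1.0]]
{'clock': 0.1, 'q': array([-1.33457048e+00,  3.00386142e-01,  1.52151917e+00,  1.61366883e-05,
        1.32070652e+00, -6.66060373e-02]), 'joint_velocities': array([-7.14571295e-04, -1.67555688e-03, -2.16851193e-03,  6.21233450e-05,
        2.45021612e-04,  8.15475319e-04]), 'joint_efforts': array([ 1.16204894e-03, -5.32641149e+01, -3.53284550e+01,  7.09366612e-02,
        2.34847638e-02, -6.78352649e-05]), 'ee_pos': array([ 0.16396765, -0.52475008,  0.21295912]), 'tool_rot': array([-3.10464384e+00, -4.73712046e-01,  1.11107384e-04]), 'contact_force': array([-0.47588586, -0.05915202, -0.3281069 ]), 'wrist_torque': array([-0.00824164,  0.01909004,  0.00931845]), 'grip_force': 0.0, 'finger_gap': 0.09381823106528245}
```

View pics/top1.png

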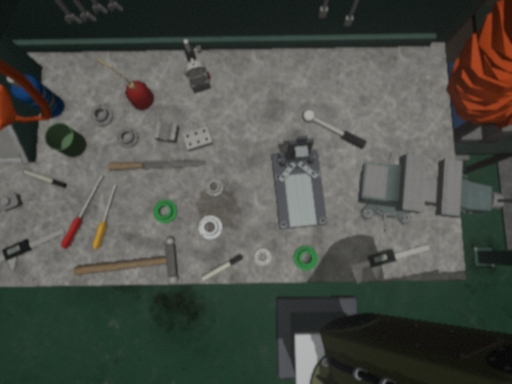

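View pics/scene1.png

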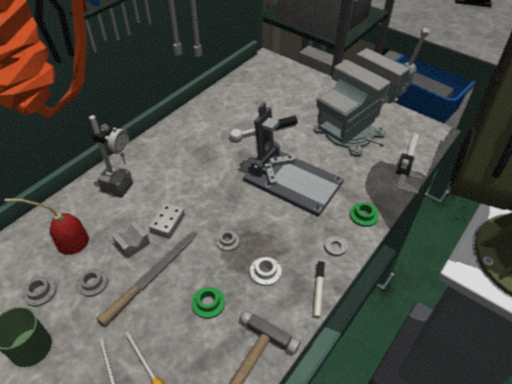

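The top view shows a white/light flange at about (210,227), a smaller one at (215,187), green look-alikes at (165,211) and (305,258), a ring at (263,257), and the jig at about (299,190) with its leaf upright at (297,150). I'll zoom in to measure.

```bash
python3 - <<'E'
from h import *
a=cv2.imread('pics/top1.png'); P=imaging.camera_params('top')
c1=cv2.resize(a[90:280,90:240],None,fx=2.6,fy=2.6,interpolation=cv2.INTER_CUBIC)
c2=cv2.resize(a[125:240,260:340],None,fx=4.3,fy=4.3,interpolation=cv2.INTER_CUBIC)
H=max(c1.shape[0],c2.shape[0]); o=np.zeros((H,c1.shape[1]+c2.shape[1],3),np.uint8)
o[:c1.shape[0],:c1.shape[1]]=c1;o[:c2.shape[0],c1.shape[1]:]=c2;cv2.imwrite('pics/z1.png',np.clip(o*1.6,0,255).astype(np.uint8)); print(o.shape)
g=cv2.cvtColor(a,cv2.COLOR_BGR2GRAY)
for (u,v) in((210,227),(215,187),(103,115),(127,136),(263,257)):
    w=g[v-18:v+19,u-18:u+19].astype(int); print(u,v,ray(P,u,v,.011).round(3),w.max(),np.median(w))
for p in((272,155),(318,150),(327,222),(280,228)): print(p,ray(P,*p,.016).round(3))
E
```

```text
(494, 734, 3)
210 227 [0.447 0.393 0.011] 180 118.0
215 187 [0.562 0.379 0.011] 138 111.0
103 115 [0.785 0.712 0.011] 136 113.0
127 136 [0.719 0.639 0.011] 136 115.0
263 257 [0.36  0.244 0.011] 166 121.0
(272, 155) [0.653 0.212 0.016]
(318, 150) [0.666 0.078 0.016]
(327, 222) [0.456 0.06  0.016]
(280, 228) [0.441 0.194 0.016]
```

View pics/z1.png

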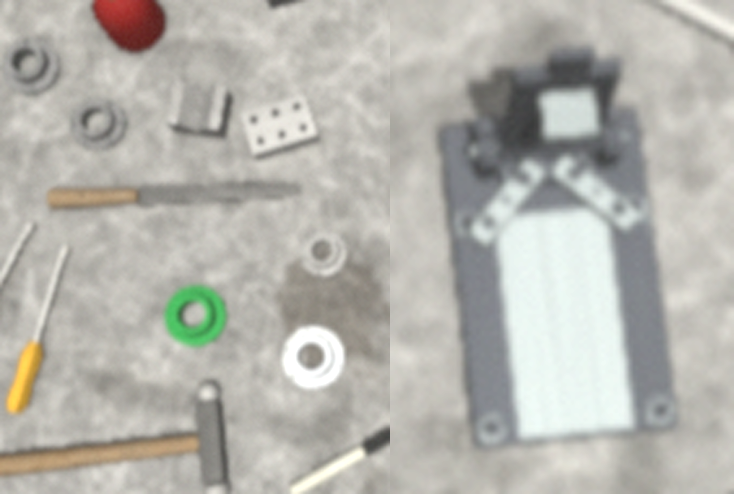

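{"api": "carry_out", "payload": {"plan": [[[0,0,-60,0,0,0.108,1],[0,0,-60,0,0,0.108,1],[30,-42,-8,0,0,0,1],[30,-42,-8,0,0,0,1],[30,-42,-8,0,0,0,1],[30,-42,-8,0,0,0,1],[27,-42,-8,0,0,0,1],[27,-42,-8,0,0,0,1],[27,-42,-8,0,0,0,1],[27,-42,-8,0,0,0,1]]]}}

```text
clock: 1.35
ee_pos: [0.3624, -0.1689, 0.3976]
tool_rot: [-3.139, -0.136, 0.0]
contact_force: [1.0, -0.6, 0.4]
finger_gap: 0.0939
grip_force: 0.0
```

{"api": "carry_out", "payload": {"plan": [[[15,-50,0,0,0,0,1],[15,-50,0,0,0,0,1],[15,-50,0,0,0,0,1],[15,-50,0,0,0,0,1],[0,-50,0,0,0,0,1],[0,-20,0,0,0,0,1],[0,0,0,0,0,0,1],[0,0,0,0,0,0,1],[0,0,0,0,0,0,1],[0,0,0,0,0,0,1]]]}}

```text
clock: 2.6
ee_pos: [0.3985, 0.1031, 0.3975]
tool_rot: [3.139, 0.135, -0.0]
contact_force: [-0.3, 0.6, -0.5]
finger_gap: 0.0941
grip_force: 0.0
```

```bash
python3 - <<'E'
from h import *
o=readout.get_obs(); print(o['clock'],o['ee_pos'],o['tool_rot'],o['q'].round(2))
im,P=snap('wrist','w1.png'); print(np.round(P['cam_to_world'],3).tolist(),np.round(P['camera_matrix'],1).tolist())
np.savez('pics/w1.npz',K=P['camera_matrix'],T=P['cam_to_world'])
E
```

```text
2.6 [0.39847166 0.10312902 0.3974544 ] [ 3.13867189e+00  1.34602208e-01 -4.03306973e-06] [ 0.16 -0.09  1.54 -0.    1.7   1.65]
[[0.087, -0.97, -0.227, 0.464], [-0.996, -0.084, -0.021, 0.108], [0.001, 0.228, -0.974, 0.568], [0.0, 0.0, 0.0, 1.0]] [[341.9, 0.0, 257.9], [0.0, 341.9, 189.5], [0.0, 0.0, 1.0]]
```

View pics/w1.png

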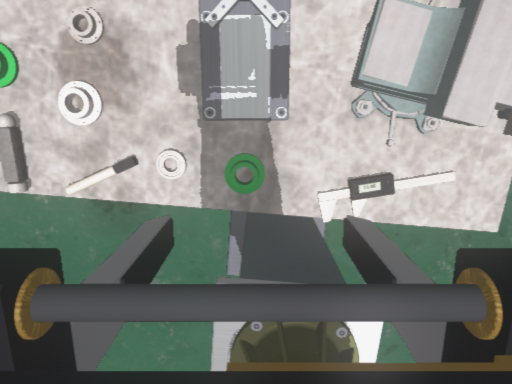

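Wrist view: flange at (80,103), small one at (86,25). The jig's near corners are at (204,120) and (288,119), with its plate edges running up from there; the bars are at (228,12) and (262,12).

```bash
python3 - <<'E'
from h import *
d=np.load('pics/w1.npz'); P=dict(camera_matrix=d['K'],cam_to_world=d['T'])
for p in((204,120),(289,118),(201,30),(290,25)): print(p,ray(P,*p,.016).round(4))
a=ray(P,204,120,.016);b=ray(P,289,118.5,.016); print('width',np.linalg.norm(a-b)); 
dirx=np.array([-(b-a)[1],(b-a)[0]]);dirx/=np.linalg.norm(dirx);print('yaw from near edge',np.arctan2(*dirx[::-1]), 'centre',((a+b)/2)[:2]+.11*dirx)
im=cv2.imread('pics/w1.png')
w=im[70:140,50:110]; m=(w.min(2)>205).astype(np.uint8)
n,l,s,c=cv2.connectedComponentsWithStats(m); i=1+s[1:,4].argmax(); cs,_=cv2.findContours((l==i).astype(np.uint8),0,2)
e=cv2.fitEllipse(max(cs,key=cv2.contourArea)); print(e,s[i]); u,v=e[0][0]+50,e[0][1]+70
q=ray(P,u,v,.011);print('flange',q, 'dia',e[1][0]/341.9*(0.57-.011)/.98*1e3,e[1][1])
T=imaging.camera_params('top');print('top',ray(T,210,227,.011))
E
```

```text
(204, 120) [0.4406 0.1911 0.016 ]
(289, 118) [0.4554 0.0574 0.016 ]
(201, 30) [0.572  0.2022 0.016 ]
(290, 25) [0.5905 0.0704 0.016 ]
width 0.13452315418275285
yaw from near edge 0.10409160544266946 centre [0.55702054 0.13559417]
((28.531843185424805, 33.01565170288086), (41.69477081298828, 45.4619255065918), 134.80531311035156) [   7   11   44   45 1066]
flange [0.44951714 0.390466   0.011     ] dia 69.561385309168 45.4619255065918
top [0.44687177 0.39319183 0.011     ]
```

{"api": "carry_out", "payload": {"plan": [[[12.5,-47,0,0,0,0,1],[12.5,-47,0,0,0,0,1],[12.5,-47,0,0,0,0,1],[12.5,-47,0,0,0,0,1],[12.5,-47,0,0,0,0,1],[12.5,-47,0,0,0,0,1],[0,0,60,0,0,0,1],[0,0,60,0,0,0,1],[0,0,60,0,0,0,1],[0,0,60,0,0,0,1]]]}}

```text
clock: 3.9
ee_pos: [0.4487, 0.3908, 0.1556]
tool_rot: [-3.139, -0.136, -0.0]
contact_force: [0.8, 0.8, 0.1]
finger_gap: 0.0938
grip_force: 0.0
```

```bash
python3 - <<'E'
from h import *
o=readout.get_obs(); print(o['clock'],o['ee_pos'],o['tool_rot'],o['q'].round(2))
im,P=snap('wrist','w2.png')
m=(im.min(2)>205).astype(np.uint8); n,l,s,c=cv2.connectedComponentsWithStats(m)
for i in range(1,n):
    if s[i,4]>400:
        cs,_=cv2.findContours((l==i).astype(np.uint8),0,2);e=cv2.fitEllipse(max(cs,key=cv2.contourArea));print(s[i],e,ray(P,*e[0],.011).round(4))
E
```

```text
3.9 [0.44865075 0.39076032 0.15562462] [-3.13854052e+00 -1.35783111e-01 -2.44398340e-04] [0.65 0.45 1.45 0.   1.24 2.14]
[108   0  62  36 759] ((139.8003692626953, 17.22492027282715), (29.462507247924805, 50.67510223388672), 75.89157104492188) [0.5813 0.5017 0.011 ]
[ 332    0   65   44 1134] ((358.8277587890625, 22.44740867614746), (35.362735748291016, 61.14472579956055), 104.85786437988281) [0.5936 0.3163 0.011 ]
[ 70  19  38  41 573] ((88.51480102539062, 40.913902282714844), (32.70760726928711, 37.65492630004883), 24.32008171081543) [0.5587 0.5454 0.011 ]
[279  18  30  50 541] ((296.67596435546875, 39.592220306396484), (17.042234420776367, 52.90229415893555), 155.39019775390625) [0.5754 0.3674 0.011 ]
[ 375   19   66   43 1185] ((410.7873840332031, 43.28573989868164), (35.418914794921875, 62.92068099975586), 73.04833221435547) [0.5811 0.2691 0.011 ]
[ 384   78   65   82 1771] ((414.8078308105469, 120.64434051513672), (49.606170654296875, 73.9134521484375), 162.2303924560547) [0.5169 0.2532 0.011 ]
[497 117  15  89 694] ((484.3214111328125, 238.99630737304688), (26.592609405517578, 75.97325897216797), 0.0) [0.4105 0.1634 0.011 ]
[  44  123   66   66 1792] ((75.95372772216797, 158.1962890625), (51.69466781616211, 58.02772903442383), 177.3861083984375) [0.4558 0.5595 0.011 ]
[374 154  29  29 455] ((390.41668701171875, 167.9248046875), (25.738689422607422, 29.140674591064453), 102.78468322753906) [0.4722 0.2676 0.011 ]
[197 195  39  36 664] ((215.6752166748047, 215.0098114013672), (26.276338577270508, 35.9354133605957), 120.70518493652344) [0.4121 0.4273 0.011 ]
[187 265  37  18 433] ((204.99093627929688, 276.6767578125), (18.124418258666992, 36.604434967041016), 72.61180877685547) [0.3464 0.4342 0.011 ]
```

View pics/w2.png

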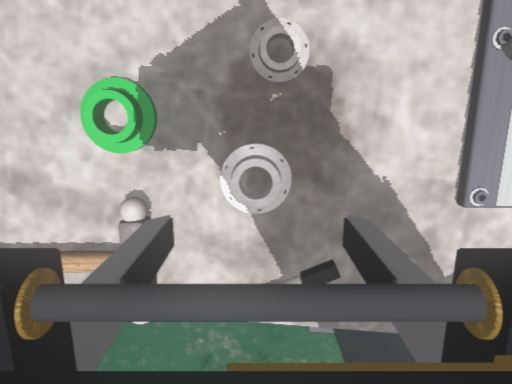

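The flange is at about (256,179), with its rim spanning 220–292 px, and is clear of the small flange and the hammer.

```bash
python3 - <<'E'
from h import *
P=imaging.camera_params('wrist')
q=ray(P,256,179,.009); print(q,ray(P,220,179,.009)-ray(P,292,179,.009))
E
```

```text
[0.44829236 0.38883702 0.009     ] [-0.00569876  0.066081    0.        ]
```

{"api": "carry_out", "payload": {"plan": [[[0,2,45,0,0,0,1],[0,0,45,0,0,0,1],[0,0,28,0,0,0,1],[0,0,15.5,0,0,0,1],[0,0,0,0,0,0,1],[0,0,0,0,0,0,-1],[0,0,0,0,0,0,-1],[0,0,0,0,0,0,-1],[0,0,0,0,0,0,-1],[0,0,0,0,0,0,-1]]]}}

```text
clock: 5.2
ee_pos: [0.4488, 0.3894, 0.0241]
tool_rot: [-3.138, -0.136, -0.0]
contact_force: [-1.5, 1.8, 0.5]
finger_gap: 0.0478
grip_force: 1.0
```

{"api": "carry_out", "payload": {"plan": [[[0,0,0,0,0,0,-1],[0,0,0,0,0,0,-1],[0,0,-20,0,0,0,-1],[0,0,-45,0,0,0,-1],[0,0,-35,0,0,0,-1],[8,52,0,0,0,-0.01,-1],[8,52,0,0,0,0,-1],[8,52,0,0,0,0,-1],[8,52,0,0,0,0,-1],[8,52,0,0,0,0,-1]]]}}

```text
clock: 6.45
ee_pos: [0.5133, 0.1323, 0.125]
tool_rot: [3.138, 0.152, 0.001]
contact_force: [1.6, 0.8, -3.4]
finger_gap: 0.0447
grip_force: 29.7
```

```bash
python3 - <<'E'
from h import *
o=readout.get_obs(); print(o['clock'],o['ee_pos'],o['tool_rot'],o['finger_gap'],o['grip_force'],o['contact_force'])
im,P=snap('wrist','w3.png'); np.savez('pics/w3.npz',K=P['camera_matrix'],T=P['cam_to_world'])
a,A=snap('scene','s3.png'); cv2.imwrite('pics/s3c.png',cv2.resize(a[80:230,200:360,::-1],None,fx=4,fy=4,interpolation=cv2.INTER_CUBIC))
E
```

```text
6.45 [0.51333668 0.13225307 0.1250095 ] [3.13767561e+00 1.52031245e-01 5.37900112e-04] 0.04468668720605394 29.69410633042571 [ 1.55477708  0.82242163 -3.35726691]
```

View pics/w3.png

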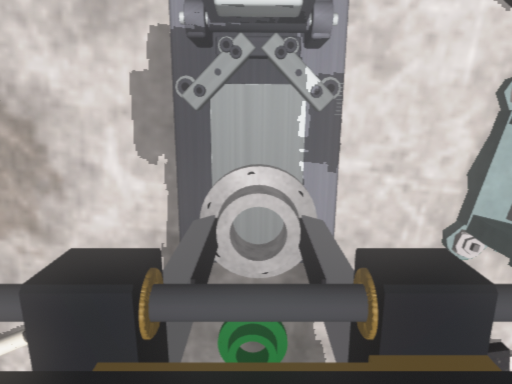

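View pics/s3c.png

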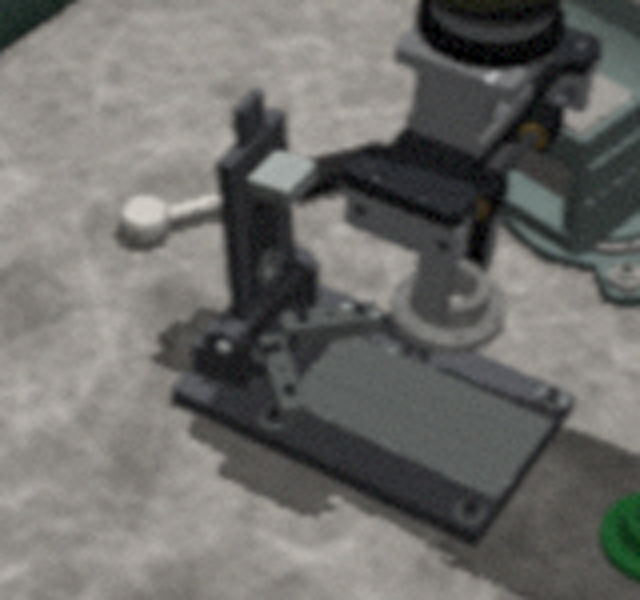

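The flange is held level over the table, and the leaf stands about upright. The bar bolts are at (186,86), (330,87), (227,44) and (289,43); in the scene crop the tab tip is at (250,95).

```bash
python3 - <<'E'
from h import *
d=np.load('pics/w3.npz'); P=dict(camera_matrix=d['K'],cam_to_world=d['T'])
a=[ray(P,*p,.032) for p in((186,86),(330,87),(227,44),(289,43))]
print(np.round(a,4)); m1=(a[0]+a[1])/2;m2=(a[2]+a[3])/2; print(m1,m2)
for i,j in((0,1),(2,3)):
    v=a[i]-a[j]; print('yaw',np.arctan2(-v[0],v[1]),np.linalg.norm(v))
e=[ray(P,347,5,.016),ray(P,335,240,.016)]; v=e[0]-e[1]; print('R edge',e,np.arctan2(v[1],v[0]))
S=imaging.camera_params('scene'); yaw=.095; C=np.array([.557,.1356]); ex=np.array([np.cos(yaw),np.sin(yaw)]); ey=np.array([-ex[1],ex[0]])
J=lambda x,y,z:np.r_[C+x*ex+y*ey,z]
print('tcp in jig',[(np.array([.5133,.1323])-C)@ex,(np.array([.5133,.1323])-C)@ey])
for m in (m1,m2): print('mid in jig',(m[:2]-C)@ex,(m[:2]-C)@ey)
for t in (1.2,1.4,1.57,1.7,1.85,2.0):
    f=lambda r,y,n=0:(proj(S,J(.082-r*np.cos(t)+n*np.sin(t),y,.05+r*np.sin(t)+n*np.cos(t)))-[200,80])*4
    print(t,'tab tip mid',f(.155,0).round(),'leaf corners',f(.128,.031).round(),f(.128,-.031).round())
for p in((-.11,.068),(-.11,-.068),(.11,.068),(.11,-.068)): print(p,((proj(S,J(*p,.016))-[200,80])*4).round())
E
```

```text
[[0.5906 0.1922 0.032 ]
 [0.6003 0.0861 0.032 ]
 [0.6225 0.1643 0.032 ]
 [0.6275 0.1199 0.032 ]]
[0.59542757 0.13915544 0.032     ] [0.62498743 0.14209929 0.032     ]
yaw 0.09139238744836531 0.10654281486146294
yaw 0.11328206547171361 0.04465094068577051
R edge [array([0.66100131, 0.07887593, 0.016     ]), array([0.4754395 , 0.06002316, 0.016     ])] 0.10125091529024362
tcp in jig [np.float64(-0.04381598066989833), np.float64(0.0008601383232378543)]
mid in jig 0.03859155498873036 -0.00010572132061694491
mid in jig 0.06829736916824439 2.0885256289336976e-05
1.2 tab tip mid [351. 154.] leaf corners [306. 212.] [360. 154.]
1.4 tab tip mid [306. 124.] leaf corners [270. 187.] [324. 130.]
1.57 tab tip mid [267. 105.] leaf corners [238. 171.] [293. 115.]
1.7 tab tip mid [237.  95.] leaf corners [213. 163.] [269. 107.]
1.85 tab tip mid [204.  89.] leaf corners [186. 157.] [243. 101.]
2.0 tab tip mid [173.  87.] leaf corners [161. 155.] [217. 100.]
(-0.11, 0.068) [475. 532.]
(-0.11, -0.068) [573. 392.]
(0.11, 0.068) [166. 386.]
(0.11, -0.068) [277. 264.]
```

{"api": "carry_out", "payload": {"plan": [[[0,0,25,0,0,0,-1],[0,0,25,0,0,0,-1],[0,0,20,0,0,0,-1],[0,0,10,0,0,0,-1],[0,0,1,0,0,0,-1],[0,0,1,0,0,0,-1],[0,0,0,0,0,0,-1],[0,0,0,0,0,0,-1],[0,0,0,0,0,0,-1],[0,0,0,0,0,0,-1]]]}}

```text
clock: 7.8
ee_pos: [0.5133, 0.1341, 0.042]
tool_rot: [-3.138, -0.152, -0.0]
contact_force: [0.1, 0.4, -3.4]
finger_gap: 0.0447
grip_force: 29.7
```

{"api": "carry_out", "payload": {"plan": [[[0,0,0.5,0,0,0,-1],[0,0,0.5,0,0,0,-1],[0,0,0.5,0,0,0,-1],[0,0,0.3,0,0,0,-1],[0,0,0,0,0,0,-1],[0,0,0,0,0,0,-1],[0,0,0,0,0,0,-1],[0,0,0,0,0,0,-1],[0,0,0,0,0,0,-1],[0,0,0,0,0,0,-1]]]}}

```text
clock: 9.05
ee_pos: [0.5133, 0.1341, 0.0401]
tool_rot: [3.138, 0.152, -0.0]
contact_force: [0.4, -0.1, -3.4]
finger_gap: 0.0446
grip_force: 29.7
```

{"api": "carry_out", "payload": {"plan": [[[0,0,0.3,0,0,0,-1],[0,0,0.3,0,0,0,-1],[0,0,0.3,0,0,0,-1],[0,0,0.3,0,0,0,-1],[0,0,0,0,0,0,-1],[0,0,0,0,0,0,-1],[0,0,0,0,0,0,-1],[0,0,0,0,0,0,-1],[0,0,0,0,0,0,-1],[0,0,0,0,0,0,-1]]]}}

```text
clock: 10.3
ee_pos: [0.5139, 0.1343, 0.04]
tool_rot: [-3.138, -0.152, -0.003]
contact_force: [-2.9, -1.2, 10.2]
finger_gap: 0.0444
grip_force: 30.3
```

{"api": "carry_out", "payload": {"plan": [[[0,0,-0.7,0,0,0,-1],[0,0,0,0,0,0,1],[0,0,0,0,0,0,1],[0,0,0,0,0,0,1],[0,0,0,0,0,0,1],[0,0,-10,0,0,0,1],[0,0,-40,0,0,0,1],[-27,0,-5,0,0,0,-1],[-30,0,0,0,0,0,-1],[0,0,0,0,0,0,-1]]]}}

```text
clock: 11.55
ee_pos: [0.4556, 0.1286, 0.0955]
tool_rot: [-3.138, -0.152, -0.001]
contact_force: [1.2, 0.5, 0.3]
finger_gap: 0.0675
grip_force: 0.0
```

```bash
python3 - <<'E'
from h import *
o=readout.get_obs(); print(o['clock'],o['ee_pos'],o['tool_rot'],o['finger_gap'],o['contact_force'])
im,P=snap('wrist','w4.png'); np.savez('pics/w4.npz',K=P['camera_matrix'],T=P['cam_to_world'])
E
```

```text
11.55 [0.45562588 0.12860976 0.09551241] [-3.13778931e+00 -1.52453133e-01 -9.39153785e-04] 0.06750596872736736 [1.1715924  0.4708871  0.27368724]
```

View pics/w4.png

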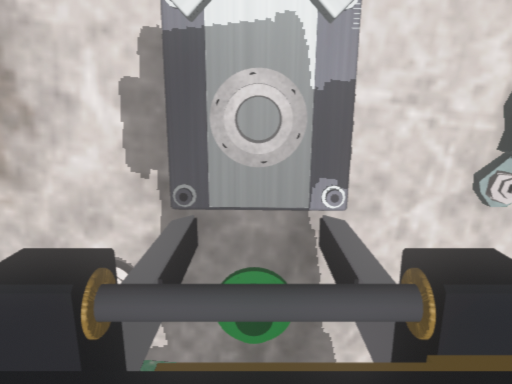

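The flange lies flat on the table at (258,117), released and central.

{"api": "carry_out", "payload": {"plan": [[[0,0,0,0,0,0,-1],[0,0,0,0,0,0,-1],[0,0,20,0,0,0,-1],[0,0,30,0,0,0,-1],[0,0,16,0,0,0,-1],[0,0,1,0,0,0,-1],[0,0,0,0,0,0,-1],[5,0,0,0,0,0,-1],[5,0,0,0,0,0,-1],[0,0,0,0,0,0,-1]]]}}

```text
clock: 12.85
ee_pos: [0.467, 0.1296, 0.0279]
tool_rot: [-3.138, -0.152, -0.001]
contact_force: [0.1, -0.6, 0.2]
finger_gap: 0.0007
grip_force: 0.0
```

{"api": "carry_out", "payload": {"plan": [[[2,0,0,0,0,0,-1],[2,0,0,0,0,0,-1],[6,0,0,0,0,0,-1],[8,0,0,0,0,0,-1],[9,0,0,0,0,0,-1],[9,0,0,0,0,0,-1],[9,0,0,0,0,0,-1],[7,0,0,0,0,0,-1],[5,0,0,0,0,0,-1],[3,0,0,0,0,0,-1]]]}}

```text
clock: 14.1
ee_pos: [0.5264, 0.1354, 0.0276]
tool_rot: [-3.138, -0.152, 0.0]
contact_force: [-1.5, -0.2, 0.3]
finger_gap: 0.0006
grip_force: 0.4
```

{"api": "carry_out", "payload": {"plan": [[[1,0,0,0,0,0,-1],[1,0,0,0,0,0,-1],[1,0,0,0,0,0,-1],[1,0,0,0,0,0,-1],[0.5,0,0,0,0,0,-1],[0.5,0,0,0,0,0,-1],[0.5,0,0,0,0,0,-1],[0.5,0,0,0,0,0,-1],[0,0,0,0,0,0,-1],[0,0,0,0,0,0,-1]]]}}

```text
clock: 15.35
ee_pos: [0.5322, 0.1359, 0.0277]
tool_rot: [3.138, 0.152, -0.0]
contact_force: [-0.8, 0.1, 0.1]
finger_gap: 0.0003
grip_force: 0.5
```

{"api": "carry_out", "payload": {"plan": [[[0.3,0,0,0,0,0,-1],[0.2,0,0,0,0,0,-1],[0.2,0,0,0,0,0,-1],[0.2,0,0,0,0,0,-1],[0.2,0,0,0,0,0,-1],[0.2,0,0,0,0,0,-1],[0.2,0,0,0,0,0,-1],[0,0,0,0,0,0,-1],[0,0,0,0,0,0,-1],[0,0,0,0,0,0,-1]]]}}

```text
clock: 16.6
ee_pos: [0.5334, 0.136, 0.0276]
tool_rot: [3.138, 0.152, -0.001]
contact_force: [-5.7, -2.6, 1.7]
finger_gap: 0.0005
grip_force: 2.9
```

{"api": "carry_out", "payload": {"plan": [[[0.3,0,0,0,0,0,-1],[0.2,0,0,0,0,0,-1],[0.2,0,0,0,0,0,-1],[0.2,0,0,0,0,0,-1],[0.2,0,0,0,0,0,-1],[0.1,0,0,0,0,0,-1],[0,0,0,0,0,0,-1],[0,0,0,0,0,0,-1],[0,0,0,0,0,0,-1],[0,0,0,0,0,0,-1]]]}}

```text
clock: 17.85
ee_pos: [0.5337, 0.1361, 0.0274]
tool_rot: [3.138, 0.152, -0.005]
contact_force: [-11.7, -2.7, 6.8]
finger_gap: 0.0007
grip_force: 6.1
```

{"api": "carry_out", "payload": {"plan": [[[0,0,0,0,0,0,-1],[0,0,0,0,0,0,-1],[0,0,0,0,0,0,-1],[-1,0,0,0,0,0,-1],[-4,0,0,0,0,0,-1],[-12,0,0,0,0,0,-1],[0,0,-45,0,0,0,-1],[0,0,-60,0,0,0,-1],[0,0,-60,0,0,0,-1],[0,0,-60,0,0,0,-1]]]}}

```text
clock: 19.1
ee_pos: [0.5172, 0.1346, 0.2548]
tool_rot: [-3.138, -0.152, -0.002]
contact_force: [0.3, -0.1, 0.5]
finger_gap: 0.0002
grip_force: 0.0
```

```bash
python3 - <<'E'
from h import *
o=readout.get_obs(); print(o['clock'],o['ee_pos'],o['tool_rot'],o['contact_force'])
im,P=snap('wrist','w5.png')
c=proj(P,[.5756,.1374,.04]);print('expected hub top',c)
cv2.imwrite('pics/w5.png',cv2.resize(im[:260,100:420,::-1],None,fx=2,fy=2))
E
```

```text
19.1 [0.51724825 0.13459771 0.25479712] [-3.13762677e+00 -1.52175707e-01 -1.59155318e-03] [ 0.29283776 -0.10383233  0.51190048]
expected hub top [259.52444373 116.59534312]
```

View pics/w5.png

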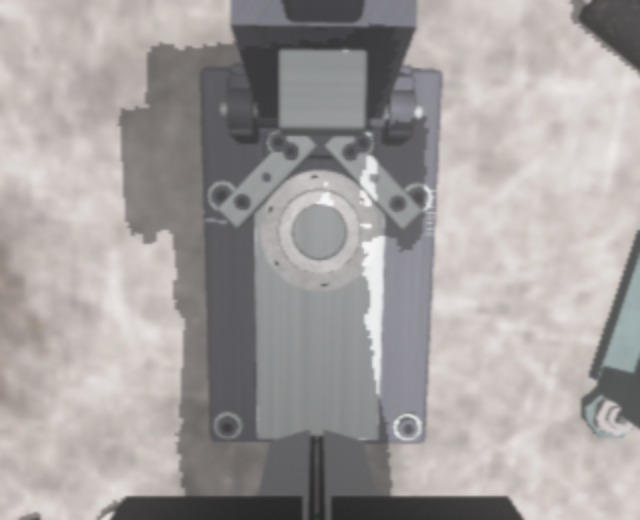

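The flange is seated against both bars and lies flat (rim at about (320,232) in the crop). Next is the leaf: first over and behind it. I'll also work out the arc.

{"api": "carry_out", "payload": {"plan": [[[30,2.5,0,0,0,0,-1],[40,0,0,0,0,0,-1],[40,0,0,0,0,0,-1],[35,0,0,0,0,0,-1],[15,0,0,0,0,0,-1],[0,0,25,0,0,0,-1],[0,0,25,0,0,0,-1],[0,0,10,0,0,0,-1],[0,0,0,0,0,0,-1],[0,0,0,0,0,0,-1]]]}}

```text
clock: 20.4
ee_pos: [0.6777, 0.1476, 0.1939]
tool_rot: [-3.138, -0.152, -0.003]
contact_force: [-0.1, -0.1, -1.4]
finger_gap: 0.0003
grip_force: 0.0
```

```bash
python3 - <<'E'
from h import *
o=readout.get_obs(); p=o['ee_pos'];yaw=.097
C=np.array([.557,.1356]); ex=np.array([np.cos(yaw),np.sin(yaw)]); d=p[:2]-C
print(o['contact_force'],'jig x,y,z',d@ex,d@[-ex[1],ex[0]],p[2])
t=np.r_[np.linspace(1.65,.15,21),np.linspace(.1,0,4)]
x=82-145*np.cos(t)+4*np.sin(t)+8; z=50+145*np.sin(t)+4*np.cos(t)+8
print(np.c_[t,x,z].round(1).tolist()); print('steps',np.c_[np.diff(x),-np.diff(z)].round(1).tolist())
E
```

```text
[-0.14406612 -0.0568004  -1.37695393] jig x,y,z 0.12134089442102697 0.00029228486153839474 0.19394796277390625
[[1.6, 105.5, 202.2], [1.6, 94.6, 203.0], [1.5, 83.7, 202.9], [1.4, 72.9, 202.0], [1.3, 62.1, 200.4], [1.3, 51.6, 197.9], [1.2, 41.2, 194.6], [1.1, 31.1, 190.6], [1.0, 21.3, 185.8], [1.0, 11.9, 180.3], [0.9, 3.0, 174.1], [0.8, -5.5, 167.2], [0.8, -13.4, 159.8], [0.7, -20.7, 151.7], [0.6, -27.4, 143.2], [0.5, -33.5, 134.1], [0.4, -38.8, 124.7], [0.4, -43.5, 114.8], [0.3, -47.3, 104.7], [0.2, -50.5, 94.2], [0.2, -52.8, 83.6], [0.1, -53.9, 76.5], [0.1, -54.4, 71.7], [0.0, -54.8, 66.8], [0.0, -55.0, 62.0]]
steps [[-10.9, -0.8], [-10.9, 0.1], [-10.8, 0.9], [-10.7, 1.7], [-10.6, 2.5], [-10.4, 3.3], [-10.1, 4.0], [-9.8, 4.8], [-9.4, 5.5], [-8.9, 6.2], [-8.5, 6.8], [-7.9, 7.5], [-7.3, 8.0], [-6.7, 8.6], [-6.1, 9.0], [-5.4, 9.5], [-4.6, 9.8], [-3.9, 10.2], [-3.1, 10.4], [-2.3, 10.6], [-1.1, 7.2], [-0.5, 4.8], [-0.4, 4.8], [-0.2, 4.8]]
```

{"api": "carry_out", "payload": {"plan": [[[-8,0,0,0,0,0,-1],[-8,0,0,0,0,0,-1],[-11,0,-2,0,0,0,-1],[-11,0,-2,0,0,0,-1],[-11,0,0,0,0,0,-1],[-10.5,0,0,0,0,0,-1],[-10.5,0,1,0,0,0,-1],[-10.5,0,2.5,0,0,0,-1],[-10,0,4,0,0,0,-1],[-9.8,0,4.8,0,0,0,-1]]]}}

```text
clock: 21.65
ee_pos: [0.5769, 0.1379, 0.1841]
tool_rot: [-3.138, -0.152, -0.0]
contact_force: [3.3, 0.4, -0.5]
finger_gap: 0.0002
grip_force: 0.9
```

{"api": "carry_out", "payload": {"plan": [[[-9.2,0,5,0,0,0,-1],[-8.9,0,6,0,0,0,-1],[-8.5,0,6.8,0,0,0,-1],[-7.9,0,7.5,0,0,0,-1],[-7.3,0,8,0,0,0,-1],[-6.7,0,8.6,0,0,0,-1],[-6.1,0,9,0,0,0,-1],[-5.4,0,9.5,0,0,0,-1],[-4.6,0,9.8,0,0,0,-1],[-3.9,0,10.2,0,0,0,-1]]]}}

```text
clock: 22.9
ee_pos: [0.5091, 0.1312, 0.1033]
tool_rot: [-3.138, -0.152, 0.0]
contact_force: [1.0, 0.8, 1.2]
finger_gap: 0.0007
grip_force: 0.6
```

{"api": "carry_out", "payload": {"plan": [[[-3,0,10,0,0,0,-1],[-2,0,9,0,0,0,-1],[-1,0,7,0,0,0,-1],[-0.5,0,5,0,0,0,-1],[-0.5,0,4,0,0,0,-1],[0,0,2,0,0,0,-1],[0,0,1.5,0,0,0,-1],[0,0,1,0,0,0,-1],[0,0,0,0,0,0,-1],[0,0,0,0,0,0,-1]]]}}

```text
clock: 24.15
ee_pos: [0.5025, 0.1305, 0.0645]
tool_rot: [-3.138, -0.152, -0.0]
contact_force: [-0.4, 0.3, 0.3]
finger_gap: 0.0004
grip_force: 0.0
```

{"api": "carry_out", "payload": {"plan": [[[0,0,0.5,0,0,0,-1],[0,0,0.5,0,0,0,-1],[0,0,0.5,0,0,0,-1],[0,0,0.5,0,0,0,-1],[0,0,0.3,0,0,0,-1],[0,0,0.3,0,0,0,-1],[0,0,0,0,0,0,-1],[0,0,0,0,0,0,-1],[0,0,0,0,0,0,-1],[0,0,0,0,0,0,-1]]]}}

```text
clock: 25.4
ee_pos: [0.5026, 0.1306, 0.0624]
tool_rot: [-3.138, -0.152, -0.001]
contact_force: [-3.5, -0.5, 8.5]
finger_gap: 0.0005
grip_force: 5.2
```

{"api": "carry_out", "payload": {"plan": [[[0,0,0.3,0,0,0,-1],[0,0,0.2,0,0,0,-1],[0,0,0,0,0,0,-1],[0,0,0,0,0,0,-1],[0,0,0,0,0,0,-1],[0,0,0,0,0,0,-1],[0,0,0,0,0,0,-1],[0,0,0,0,0,0,-1],[0,0,0,0,0,0,-1],[0,0,0,0,0,0,-1]]]}}

```text
clock: 26.65
ee_pos: [0.5027, 0.1306, 0.0622]
tool_rot: [-3.138, -0.152, -0.001]
contact_force: [-2.8, -1.1, 13.2]
finger_gap: 0.0008
grip_force: 7.1
```

{"api": "carry_out", "payload": {"plan": [[[0,0,-5,0,0,0,-1],[0,0,-20,0,0,0,-1],[0,0,-50,0,0,0,-1],[-20,0,-50,0,0,0,-1],[-40,0,-40,0,0,0,-1],[-20,0,0,0,0,0,-1],[0,0,0,0,0,0,-1],[0,0,0,0,0,0,-1],[0,0,0,0,0,0,-1],[0,0,0,0,0,0,-1]]]}}

```text
clock: 27.9
ee_pos: [0.4231, 0.1228, 0.2259]
tool_rot: [3.138, 0.152, -0.001]
contact_force: [-0.3, -0.0, 0.2]
finger_gap: 0.0004
grip_force: 0.0
```

```bash
python3 - <<'E'
from h import *
o=readout.get_obs(); print(o['clock'],o['ee_pos'],o['contact_force'])
a,S=snap('scene','s6.png'); im,P=snap('wrist','w6.png')
l=cv2.resize(a[120:240,220:360],None,fx=3.2,fy=3.2,interpolation=cv2.INTER_CUBIC); r=im[:l.shape[0],100:420]
o=np.zeros((384,l.shape[1]+320,3),np.uint8); o[:l.shape[0],:l.shape[1]]=l; o[:r.shape[0],l.shape[1]:]=r
cv2.imwrite('pics/f6.png',o[:,:,::-1])
E
```

```text
27.9 [0.42308964 0.12279302 0.22591658] [-0.34936116 -0.03407185  0.16373479]
```

View pics/f6.png

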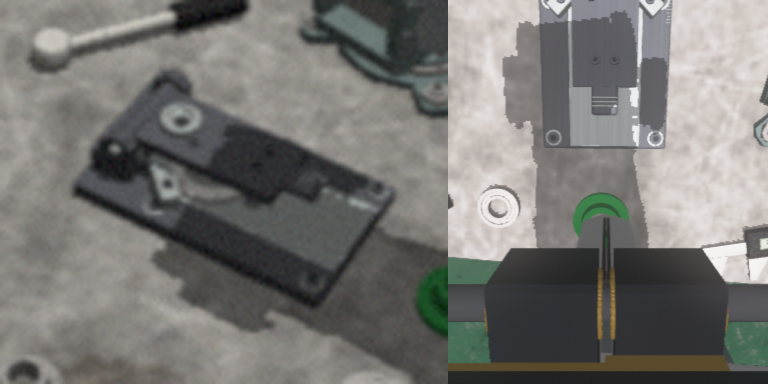

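The leaf is shut and level, the flange is still visible in the vee beneath it, and the robot is clear of everything.

```bash
python3 -c "
from bench import job
print(job.sign_off())"
```

```text
the job is handed in; nothing more can be done
None
```

The large flange is seated in the vee against both guide bars (pressed home with about 12 N), the leaf is shut over it, and the job is handed in at about 28 s; the hand-in returned no verdict.

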